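# Set the angle fence and try it with the workpiece

### The job

The blue fence of the angle jig turns on a stiff friction hinge: swing it until its orange pointer points at the middle of the red mark, and let go of it. Then slide the aluminium block lying on the jig board up against the fence, long side flush along it, and press it on with a light push to check that the fence holds its angle. Leave the pointer on the mark and the block flat and flush against the fence, and do not disturb the bottle, the tape measure or the tin.

Things in the scene. Friction and masses are not known exactly. Their poses are not given: they have to be found in the camera images.
- jig: fixed grey base board, 220 (x) x 210 (y) x 12 mm high; origin at the centre of its underside. The vertical hinge axis is at x = +50, y = -75 mm in its frame, at the side far from the robot; black lines every 0.1 rad lie round it. The fence points roughly from the hinge towards the robot. Fixed stool legs rise from the table near x, y = (0.50, 0.13), (0.69, -0.16) and (0.45, -0.35) m
- fence: blue bar on a vertical friction hinge; origin on the hinge axis at the board's top (12 mm above the table), y axis along the bar away from the hinge; the block is on its -x side. Bar x = -8 to +8, y = 15 to 135 mm, up to 29.5 mm above the board; dark hub 20 mm radius, 40 mm high. Turns level, stays where left; gives way at about 0.8 N m (7 N at 110 mm, 11 N at 75 mm)
- mark: red tab 9 mm wide, 18 mm long, flat on the board 150 to 168 mm from the hinge; origin on the hinge axis like the fence's, y axis from the hinge to the tab: the fence is set when both y axes agree. It stays put and cannot be felt. The fence starts 0.15 to 0.6 rad off it and must swing counter-clockwise seen from above (free end to the right, towards its -x side, where the block lies)
- pointer_tip (a point): outer end of the thin orange pointer at the free end of the fence, 150 mm from the hinge, 1 mm above the board
- mark_tip (a point): middle of the red tab's inner edge, 150 mm from the hinge, 1 mm above the board; the pointer tip stands here when the fence is set
- block: loose aluminium block with two dark holes, 60 (x, long) x 25 (y) x 24 mm high, about 0.1 kg, lying on the board to the right of the fence, clear of the way of the fence to the mark; origin at the centre of its underside. A check push of 2 to 6 N on the fence is enough
- glue: upright glue bottle with orange cap, 61 mm across, 184 mm high, on the table to the left of the board; origin at the centre of its underside. Leave alone
- tape: yellow tape measure 36 x 89 x 65 mm high, on the table to the left of the board, near the robot; origin at the centre of its underside. Leave alone
- wax: round brown tin 70 mm across, 30 mm high, on the table to the right of the board; origin at the centre of its underside. Leave alone

How it is judged:
On the way, in this order (a step that is already met when the one before it is completed fails the run):
1. the fence is set: pointer tip within 6 mm of the middle of the red mark's inner edge, fence let go, the block not touching it (horizontal distance between pointer_tip and mark_tip below 0.006 m and contact force between fence and the arm below 0.1 N and contact force between fence and the fingers below 0.1 N and contact force between fence and block below 0.1 N and angular speed of fence below 0.05 rad/s), for 0.3 s.
2. the block is pressed on the fence with more than 1 N, long side along it within 0.05 rad, and the pointer stays within 7 mm of the mark (contact force between fence and block above 1 N and angle between the x axis of block and the y axis of fence, either way round below 0.05 rad and horizontal distance between pointer_tip and mark_tip below 0.007 m), for 0.1 s.
At the end, for the whole second after the job is handed in: The pointer tip is within 7 mm of the middle of the red mark's inner edge; the block lies flat against the fence on the side where it began, long side parallel within 0.04 rad, gap under 4 mm, its middle 35 to 125 mm from the hinge along the fence; all at rest and released (horizontal distance between pointer_tip and mark_tip below 0.007 m and angle between the x axis of block and the y axis of fence, either way round below 0.04 rad and x of block in the frame of fence between -0.0245 and -0.0175 m and y of block in the frame of fence between 0.035 and 0.125 m and angle between block's own z axis and vertical below 0.08 rad and linear speed of block below 0.01 m/s and angular speed of fence below 0.02 rad/s); the robot touches nothing.
It fails at once if the glue bottle is moved more than 15 mm (distance of glue from where it was at the start of the episode above 0.015 m).
It fails at once if the tape measure is moved more than 15 mm (distance of tape from where it was at the start of the episode above 0.015 m).
It fails at once if the tin is moved more than 15 mm (distance of wax from where it was at the start of the episode above 0.015 m).
It also fails if it takes over 45 s, if anything falls off the work surface, if the arm or the gripper's body presses on something with over 40 N, if the wrist force passes 120 N, or if a joint passes its speed limit or range.

### The arm

A 7-joint arm with a two-finger parallel gripper is mounted at the origin on a cart in front of the work surface, level with it; the furniture and walls round the work are solid. World frame = base frame: x ahead of the robot, y to its left, z up, the work surface at z = 0. Lengths are in m, angles in rad, forces in N, time in s.
With the tool pointing down it reaches from about 0.425 to 0.875 m from the base axis. Payload 9.9 kg.
Tool frame: the origin (TCP) lies midway between the tips of the shut fingers; the grasp point (between the pads) lies 19 mm behind it (env.hold_point_z is the distance from the TCP to the grasp point, in m); z points along the fingers, y is the line along which they close (so a half turn about z gives the same grasp; the last joint's range is limited). The gripper opens to 85 mm and grips with 20 to 120 N. Pads are 22 mm wide; open, the fingers measure 114 mm over their backs; the gripper's body (76 mm by 85 mm) begins 54 mm behind the grasp point. The pads swing forward as they close: fully open they stand 13 mm farther back than shut.
Start: joints at [-1.315, 0.576, 0.025, 1.437, -0.015, 1.129, -0.057], TCP at [0.225, 0.636, 0.231] pointing down, gripper open.
Joint ranges: [-2.76, 2.76], [-0.34, 2.15], [-1.52, 1.57], [0.19, 2.46], [-1.09, 4.23], [0.17, 1.99], [-2.82, 2.82]. Speed limits (rad/s): [2.22, 2.22, 3.01, 3.01, 3.14, 3.14, 3.14].

### API

Orientations are given as a rotation vector (axis times angle).
In Python, from workcell import env, effector, capture, camera_model, sensors gives the robot as it stands. Calls block until the motion is done:
- env.movep(position, orientation): joint-space move of the TCP to a pose.
- env.movel(position, orientation=None, feed=0.15): straight line of the TCP; orientation=None keeps the orientation; feed is the mean speed in m/s.
- env.move_joints(angles): joint-space move.
- effector.open_jaws() and effector.grab(f_grip=None): open the fingers fully, or close them until they stop; f_grip is the grip in N (None keeps the last).
- env.wait(seconds).
- env.inverse_kinematics(position, orientation): joint angles nearest the present ones, or None.
- capture(name): name is "scene" or "top" or "wrist"; returns (picture, depth): 400x640x3 uint8, red, green, blue; 400x640 float32, m along the optical axis (not along the pixel's ray), 0 where there is no reading.
- camera_model(name): a dict with "mtx" (3x3 intrinsics, pixels), "dist_coeffs" ([k1, k2, p1, p2, k3] as OpenCV has them; the pictures are not rectified), "R" (3x3) and "t" (3): a world point X has camera coordinates R X + t. Camera axes: x right, y down, z forward; pixel columns grow to the right and rows downward; lengths in m; the calibration is good to about 2 mm. A picture is of the moment at which its call begins: read the wrist's pose just before it. camera_model takes no time and is no camera call; for the wrist camera it gives the pose at the moment of the call.
A pose or a line that the arm cannot do raises env.Unreachable and nothing moves.
- env.sign_off(): hands the job in; it is judged then, once.
Readings, each from a call of its own:
- sensors.read_t(): time.
- sensors.read_joint_pos(): joint angles.
- sensors.read_dq(): joint speeds.
- sensors.read_effort(): joint torques, N m.
- sensors.read_tool_pos(): TCP position.
- sensors.read_tool_rot(): TCP orientation.
- sensors.read_contact_force(): force on the tool from outside, world axes, zero at the start.
- sensors.read_wrist_torque(): the same for the moment, N m.
- sensors.read_gripper_width(): finger opening in m.
- sensors.read_finger_force(): force on a finger pad.
Only numpy, scipy, OpenCV 4.12 (cv2) and the standard library are available. Lean on these libraries where they do the work, as an engineer would, in place of code of your own. Each camera call takes 0.05 s, during which the arm holds its last target. There are 200 camera calls.

## Working session

There is one attempt and no reset: what is moved stays moved. The work goes in short steps, each a Python script; the robot and the scene stay as the last script left them, time stands still between calls to the robot, and variables do not carry over. Pictures are saved under pics/ and viewed, at most 10 in all, crops included, and the job is handed in when it is done.

```bash
mkdir -p pics; ls; python3 - <<'E'
from workcell import env, effector, capture, camera_model, sensors
import cv2, numpy as np
for n in ("top","scene"):
    p,d=capture(n); cv2.imwrite(f"pics/{n}0.png",cv2.cvtColor(p,cv2.COLOR_RGB2BGR)); np.save(f"pics/{n}0d.npy",d)
    m=camera_model(n); print(n,m["mtx"].tolist(),m["dist_coeffs"],(-m["R"].T@m["t"]))
print(sensors.read_t(),sensors.read_tool_rot(),env.hold_point_z)
E
```

```text
pics
top [[400.10918737128384, 0.0, 324.9383372433162], [0.0, 400.10918737128384, 202.76393329719858], [0.0, 0.0, 1.0]] [0.00825364 0.         0.         0.         0.        ] [ 0.27624447 -0.05193642  1.177214  ]
scene [[511.76058381931847, 0.0, 319.11222070277637], [0.0, 511.76058381931847, 202.3884091019631], [0.0, 0.0, 1.0]] [0.03267905 0.         0.         0.         0.        ] [-0.12610995 -0.7397646   0.89818423]
0.1 [-5.31116714e-01 -3.09618927e+00  2.39205213e-03] 0.0187
```

View pics/top0.png

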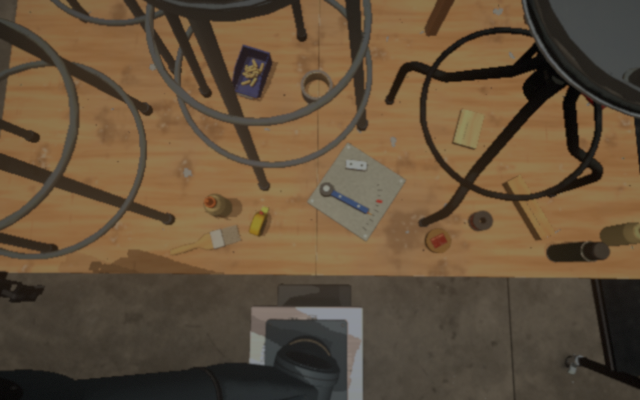

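View pics/scene0.png

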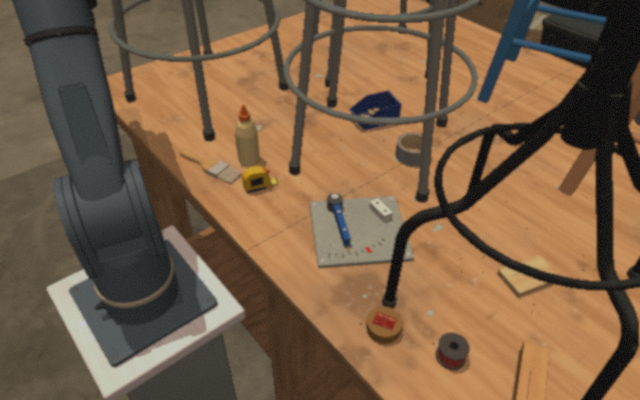

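The top view shows the board centred near (357,193), the hub at (326,188), the pointer and red tab near (378,202), and the block at (356,165). The stool rings above may limit where the arm can go, so I'll crop in and measure heights.

```bash
cat > h.py <<'E'
import cv2, numpy as np
from workcell import env, effector, capture, camera_model, sensors
def ray(m,uv):
    p=cv2.undistortPoints(np.array(uv,float).reshape(-1,1,2),m["mtx"],m["dist_coeffs"]).reshape(-1,2)
    return np.c_[p,np.ones(len(p))]
def at_z(m,uv,z):
    r=ray(m,uv)@m["R"]; c=-m["R"].T@m["t"]
    return c+r*((np.asarray(z)-c[2])/r[:,2])[:,None]
def cloud(m,d):
    v,u=np.mgrid[:d.shape[0],:d.shape[1]]
    r=ray(m,np.c_[u.ravel(),v.ravel()])
    return ((r*d.reshape(-1,1)-m["t"])@m["R"]).reshape(*d.shape,3)
def save(n,p): cv2.imwrite(n,cv2.cvtColor(p,cv2.COLOR_RGB2BGR))
E
python3 - <<'E'
from h import *
m=camera_model("top"); d=np.load("pics/top0d.npy"); P=cloud(m,d)
im=cv2.imread("pics/top0.png")
cv2.imwrite("pics/crop.png",cv2.resize(im[130:255,280:460],None,fx=4.4,fy=4.4,interpolation=cv2.INTER_CUBIC))
for n in ("top","scene"):
    m=camera_model(n); d=np.load(f"pics/{n}0d.npy"); P=cloud(m,d)
    q=P[(d>0)]; s=q[(q[:,2]>.06)&(q[:,2]<1.0)&(q[:,0]>.3)&(q[:,0]<.85)&(q[:,1]>-.5)&(q[:,1]<.25)]
    for lo in np.arange(.06,1,.08):
        t=s[(s[:,2]>=lo)&(s[:,2]<lo+.08)]
        cells={}
        for x in t: cells.setdefault((round(float(np.floor(x[0]/.06)*.06),2),round(float(np.floor(x[1]/.06)*.06),2)),0)
        print(n,round(lo,2),sorted(cells))
E
```

```text
top 0.06 [(0.3, 0.12), (0.36, -0.36), (0.36, 0.12), (0.36, 0.18), (0.36, 0.24), (0.42, 0.18), (0.42, 0.24), (0.48, 0.06), (0.48, 0.12), (0.66, -0.18), (0.72, -0.3), (0.72, -0.24), (0.78, 0.12), (0.78, 0.18), (0.84, 0.12), (0.84, 0.18)]
top 0.14 [(0.36, -0.36), (0.36, 0.18), (0.36, 0.24), (0.42, 0.18), (0.42, 0.24), (0.48, 0.06), (0.48, 0.12), (0.66, -0.18), (0.72, -0.3), (0.72, -0.24)]
top 0.22 [(0.36, -0.54), (0.36, -0.48), (0.36, -0.42), (0.36, -0.36), (0.42, -0.54), (0.42, -0.48), (0.42, -0.42), (0.42, -0.36), (0.48, -0.42), (0.48, -0.36), (0.48, -0.3), (0.48, -0.06), (0.48, 0.0), (0.48, 0.06), (0.48, 0.12), (0.48, 0.18), (0.54, -0.36), (0.54, -0.3), (0.54, -0.12), (0.54, -0.06), (0.54, 0.18), (0.54, 0.24), (0.6, -0.3), (0.6, -0.18), (0.6, -0.12), (0.66, -0.36), (0.66, -0.3), (0.66, -0.18), (0.66, -0.12), (0.72, -0.36), (0.72, -0.3), (0.72, -0.18), (0.78, -0.54), (0.78, -0.48), (0.78, -0.42), (0.78, -0.36), (0.78, -0.18), (0.84, -0.18)]
top 0.3 [(0.48, -0.48), (0.48, -0.42), (0.48, 0.06), (0.48, 0.12), (0.54, -0.48), (0.54, -0.42), (0.54, 0.06), (0.66, -0.42), (0.66, -0.36), (0.66
[... 2092 characters left out ...]
), (0.66, -0.36), (0.66, -0.18), (0.66, -0.12)]
scene 0.38 [(0.48, -0.48), (0.48, 0.06), (0.48, 0.12), (0.54, -0.54), (0.54, -0.48), (0.54, 0.06), (0.54, 0.12), (0.6, -0.54), (0.6, -0.48), (0.6, -0.42), (0.66, -0.42), (0.66, -0.18), (0.66, -0.12)]
scene 0.46 [(0.48, -0.06), (0.48, 0.0), (0.48, 0.06), (0.54, -0.54), (0.54, -0.48), (0.54, -0.12), (0.54, -0.06), (0.54, 0.0), (0.6, -0.54), (0.6, -0.48), (0.6, -0.18), (0.6, -0.12), (0.66, -0.18), (0.66, -0.12), (0.72, -0.18), (0.72, -0.12), (0.78, -0.18)]
scene 0.54 [(0.54, -0.54), (0.54, -0.48), (0.6, -0.54), (0.6, -0.48)]
scene 0.62 [(0.54, -0.54), (0.54, -0.48), (0.6, -0.54), (0.6, -0.48)]
scene 0.7 []
scene 0.78 []
scene 0.86 []
scene 0.94 []
```

View pics/crop.png

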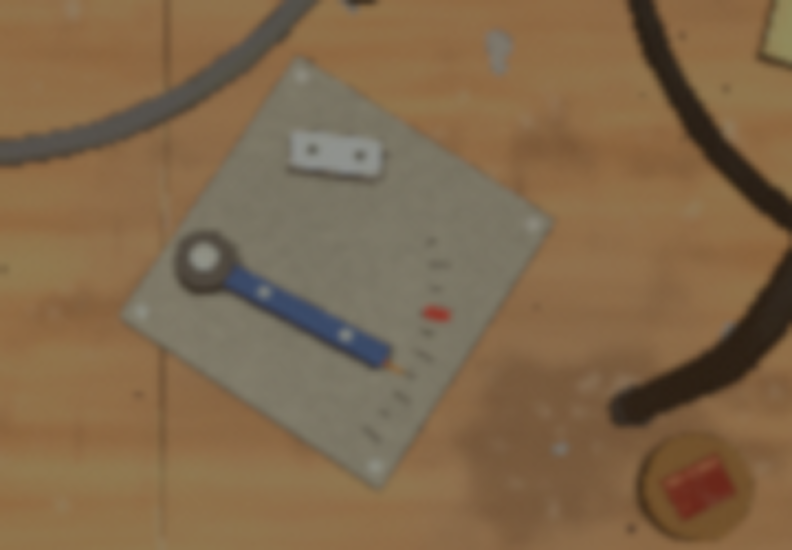

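The crop shows the hub at about (204,258), pointer tip (407,372), red tab centre (436,314), block corners around (291,131)-(385,178), and board corners (300,60), (551,220), (380,487), (124,315).

```bash
python3 - <<'E'
from h import *
np.set_printoptions(precision=4,suppress=True)
m=camera_model("top"); d=np.load("pics/top0d.npy"); P=cloud(m,d)
f=lambda c:np.array([[280+(x+.5)/4.4-.5,130+(y+.5)/4.4-.5] for x,y in c])
hub=at_z(m,f([(204,257)]),.052)[0]
tip=at_z(m,f([(407,373)]),.013)[0]; tab=at_z(m,f([(436,314)]),.013)[0]; inner=at_z(m,f([(422,313)]),.013)[0]
brd=at_z(m,f([(300,58),(553,220),(380,488),(122,315)]),.012)
blk=at_z(m,f([(291,131),(384,142),(381,179),(289,165)]),.036)
wax=at_z(m,f([(692,487)]),.03)
print("hub",hub,"tip",tip,"tab",tab,inner,"\nboard",brd,brd.mean(0),"\nblk",blk,blk.mean(0),"\nwax",wax)
for n,q in (("tip",tip),("tab",tab),("inner",inner)):
    v=(q-hub)[:2]; print(n,np.hypot(*v),np.degrees(np.arctan2(v[1],v[0])))
for n in ("top","scene"):
    m=camera_model(n); d=np.load(f"pics/{n}0d.npy"); q=cloud(m,d)[d>0]
    for lo,hi in((.2,.28),(.44,.52)):
        s=q[(q[:,2]>lo)&(q[:,2]<hi)&(q[:,0]>.46)&(q[:,0]<.7)&(q[:,1]>-.2)&(q[:,1]<.04)]
        A=np.c_[2*s[:,:2],np.ones(len(s))]; c=np.linalg.lstsq(A,(s[:,:2]**2).sum(1),rcond=None)[0]
        r=np.sqrt(c[2]+c[0]**2+c[1]**2); res=np.hypot(s[:,0]-c[0],s[:,1]-c[1])-r
        print(n,lo,len(s),c[:2],r,res.std(),s[:,2].min(),np.median(s[:,2]))
        k=np.argsort(s[:,1])[::max(1,len(s)//10)]; print(s[k])
E
```

```text
hub [ 0.4851 -0.0533  0.052 ] tip [ 0.415  -0.1892  0.013 ] tab [ 0.455  -0.2089  0.013 ] [ 0.4555 -0.1995  0.013 ] 
board [[ 0.6314 -0.1179  0.012 ]
 [ 0.52   -0.2886  0.012 ]
 [ 0.3386 -0.1708  0.012 ]
 [ 0.4525  0.0012  0.012 ]] [ 0.4856 -0.144   0.012 ] 
blk [[ 0.5738 -0.1105  0.036 ]
 [ 0.5669 -0.1724  0.036 ]
 [ 0.5417 -0.1703  0.036 ]
 [ 0.5506 -0.1093  0.036 ]] [ 0.5582 -0.1406  0.036 ] 
wax [[ 0.3402 -0.3715  0.03  ]]
tip 0.1528111800684533 -117.26599150631004
tab 0.15843642257775328 -100.95354022308824
inner 0.14914432622200288 -101.41322545263466
top 0.2 908 [0.6892 0.0368] 0.17478617669297908 0.007361926862902217 0.2003169978036786 0.2560537181900349
[[ 0.6917 -0.1583  0.2519]
 [ 0.6662 -0.143   0.2575]
 [ 0.6327 -0.1355  0.2592]
 [ 0.6824 -0.1273  0.2722]
 [ 0.6883 -0.118   0.2701]
 [ 0.5869 -0.0975  0.2537]
 [ 0.5602 -0.0759  0.2593]
 [ 0.5525 -0.0498  0.2514]
 [ 0.531  -0.0216  0.2572]
 [ 0.5079  0.0067  0.2514]
 [ 0.5143  0.0375  0.2537]]
top 0.44 1455 [0.6775 0.0245] 0.13349532825531452 0.008351946962328619 0.44034148297333814 0.4763208918550926
[[ 0.695  -0.1338  0.
[... 394 characters left out ...]
843 -0.1625  0.2556]
 [ 0.6633 -0.1492  0.2549]
 [ 0.6991 -0.1435  0.2555]
 [ 0.6379 -0.139   0.2603]
 [ 0.683  -0.1311  0.2558]
 [ 0.5915 -0.1183  0.2535]
 [ 0.574  -0.0966  0.2467]
 [ 0.5473 -0.0697  0.2518]
 [ 0.5272 -0.0393  0.2495]
 [ 0.5137 -0.0033  0.2575]
 [ 0.5003  0.0372  0.2477]]
scene 0.44 1267 [0.6898 0.0336] 0.15034369486929722 0.006490643512038249 0.4403557557425351 0.4735650729984914
[[ 0.6924 -0.1339  0.4718]
 [ 0.6676 -0.1217  0.4745]
 [ 0.6473 -0.1155  0.4681]
 [ 0.6908 -0.1102  0.4921]
 [ 0.6858 -0.1023  0.489 ]
 [ 0.6001 -0.0882  0.4719]
 [ 0.5854 -0.0684  0.4652]
 [ 0.5675 -0.0465  0.4765]
 [ 0.5482 -0.022   0.4695]
 [ 0.5398  0.007   0.4659]
 [ 0.5325  0.039   0.4774]]
```

```bash
cat >> h.py <<'E'
from scipy.spatial.transform import Rotation as Rot
HUB=np.array([.4851,-.0533])
def ori(yang,lean=0.,flip=1):
    """tool y along angle yang (rad, world), z down; lean>0 tips the tool's back by lean about tool y (away from tool x if flip sign)"""
    y=np.array([np.cos(yang),np.sin(yang),0]); z=np.array([0,0,-1.]); x=np.cross(y,z)
    return Rot.from_matrix(np.c_[x,y,z])*Rot.from_euler('y',lean)
def fpos(phi,r,s,z):
    """point r along the fence, s to its -x (block) side"""
    f=np.array([np.cos(phi),np.sin(phi)]); n=np.array([-f[1],f[0]])
    return np.r_[HUB+r*f+s*n,z]
E
python3 - <<'E'
from h import *
np.set_printoptions(precision=3,suppress=True)
m=camera_model("wrist"); c=-m["R"].T@m["t"]; R=Rot.from_rotvec(sensors.read_tool_rot())
print("cam in tool",R.inv().apply(c-sensors.read_tool_pos()),"optical axis in tool",R.inv().apply(m["R"][2]),m["mtx"][0,0])
def ik(p,o):
    q=env.inverse_kinematics(np.asarray(p).tolist(),o.as_rotvec().tolist()); print(np.round(p,3),None if q is None else np.array(q)); return q
n=Rot.from_rotvec(sensors.read_tool_rot())
for r in (.40,.43,.46):
    for z in (.3,.36): ik([r*.334,r*.943,z],n)
for a in (-117,63):
    o=ori(np.radians(a)); phi=np.radians(-117)
    ik(fpos(phi,.11,-.035,.25),o); ik(fpos(phi,.11,-.035,.02),o)
    for l in (.44,-.44):
        o2=ori(np.radians(a+16),l); print(l,o2.apply([0,0,-.2]))
        ik([.60,-.15,.022],o2)
E
```

```text
cam in tool [ 0.073 -0.001 -0.142] optical axis in tool [-0.286  0.001  0.958] 287.1738860620165
[0.134 0.377 0.3  ] [-1.361  0.095  0.015  1.983 -0.002  1.065 -0.114]
[0.134 0.377 0.36 ] [-1.363  0.05   0.017  1.865 -0.001  1.228 -0.115]
[0.144 0.405 0.3  ] [-1.355  0.144  0.018  1.925 -0.003  1.074 -0.105]
[0.144 0.405 0.36 ] [-1.358  0.1    0.021  1.809 -0.002  1.234 -0.105]
[0.154 0.434 0.3  ] [-1.349  0.192  0.021  1.863 -0.005  1.088 -0.096]
[0.154 0.434 0.36 ] [-1.353  0.15   0.025  1.749 -0.004  1.244 -0.096]
[ 0.404 -0.135  0.25 ] [-0.624  0.354  1.149  2.043 -0.39   0.985 -1.319]
[ 0.404 -0.135  0.02 ] [-0.22   0.701  0.677  2.313 -1.065  0.48  -0.698]
0.44 [-0.084  0.016  0.181]
[ 0.6   -0.15   0.022] [ 0.296  0.67  -0.197  2.214  2.494  0.22   2.213]
-0.44 [ 0.084 -0.016  0.181]
[ 0.6   -0.15   0.022] [-0.181  1.105  0.801  1.363 -0.604  1.407 -1.069]
[ 0.404 -0.135  0.25 ] [-0.43   0.251  0.817  2.039 -0.225  0.942  1.605]
[ 0.404 -0.135  0.02 ] [ 0.249  0.576 -0.052  2.297  0.106  0.27   1.203]
0.44 [ 0.084 -0.016  0.181]
[ 0.6   -0.15   0.022] [ 0.122  0.955  0.104  1.348 -0.084  1.284  1.623]
-0.44 [-0.084  0.016  0.181]
[ 0.6   -0.15   0.022] [ 0.581  0.732 -0.63   2.204  1.942  0.442 -0.322]
```

```bash
python3 - <<'E'
from h import *
np.set_printoptions(precision=3,suppress=True)
n=sensors.read_tool_rot()
env.movep([.134,.377,.36],n); print(sensors.read_t())
effector.grab(20); print(sensors.read_t(),sensors.read_gripper_width())
q=np.array(sensors.read_joint_pos()); q[0]=.3; q[6]=1.2; env.move_joints(q.tolist()); print(sensors.read_t(),sensors.read_tool_pos())
o=ori(np.radians(72))
env.movep([.44,-.15,.20],o.as_rotvec().tolist()); print(sensors.read_t(),sensors.read_joint_pos(),sensors.read_contact_force())
m=camera_model("wrist"); p,d=capture("wrist"); save("pics/w1.png",p); np.savez("pics/w1.npz",d=d,**m)
def ik(p,o):
    q=env.inverse_kinematics(np.asarray(p).tolist(),o.as_rotvec().tolist()); print(np.round(p,3),None if q is None else np.array(q)); return q
for ph in (-117,-101):
  for l in (0,.2): ik(fpos(np.radians(ph),.11,-.025,.02),ori(np.radians(ph+180),l))
for l in (0,-.2,-.3,-.4):
    o=ori(np.radians(79),l); ik([.60,-.15,.022],o); ik([.52,-.135,.022],o)
E
```

```text
1.2583
2.025 2.5985554927618566e-05
4.1417 [ 0.364 -0.167  0.36 ]
4.8833 [ 0.256  0.303 -0.038  2.013  0.015  0.826  1.465] [ 0.634 -0.258  0.126]
[ 0.413 -0.14   0.02 ] [ 0.226  0.583 -0.01   2.273  0.02   0.285  1.298]
[ 0.413 -0.14   0.02 ] [ 0.28   0.647 -0.038  2.098 -0.037  0.593  1.38 ]
[ 0.44  -0.157  0.02 ] [ 0.267  0.603 -0.038  2.196  0.063  0.343  1.555]
[ 0.44  -0.157  0.02 ] [ 0.262  0.671 -0.041  2.019  0.054  0.653  1.56 ]
[ 0.6   -0.15   0.022] [ 0.206  0.731 -0.059  1.798  0.069  0.615  1.484]
[ 0.52  -0.135  0.022] [ 0.201  0.655 -0.052  2.015  0.07   0.473  1.477]
[ 0.6   -0.15   0.022] [ 0.185  0.676 -0.029  1.995  0.088  0.273  1.461]
[ 0.52  -0.135  0.022] [ 0.296  0.615 -0.195  2.198  0.73   0.182  0.817]
[ 0.6   -0.15   0.022] [ 0.444  0.688 -0.421  2.08   1.209  0.294  0.379]
[ 0.52  -0.135  0.022] [ 0.491  0.641 -0.483  2.284  1.696  0.3   -0.14 ]
[ 0.6   -0.15   0.022] [ 0.913  1.033 -1.296  2.157  1.683  0.999  0.064]
[ 0.52  -0.135  0.022] [ 0.648  0.707 -0.733  2.37   2.012  0.522 -0.442]
```

View pics/w1.png

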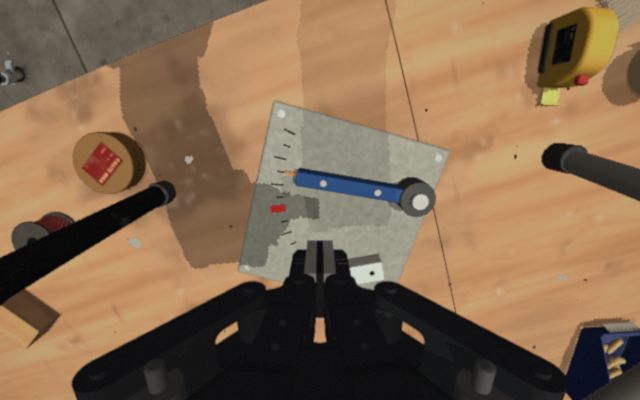

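The wrist view shows the hub at about (421,201), pointer tip (286,174), red tab (278,209) and the block partly behind the fingers at (365,270). I'll enlarge it to read these more closely.

```bash
python3 - <<'E'
import cv2
im=cv2.imread("pics/w1.png"); cv2.imwrite("pics/w1c.png",cv2.resize(im[140:250,260:460],None,fx=4,fy=4,interpolation=cv2.INTER_CUBIC))
E
```

```text
(no output)
```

View pics/w1c.png

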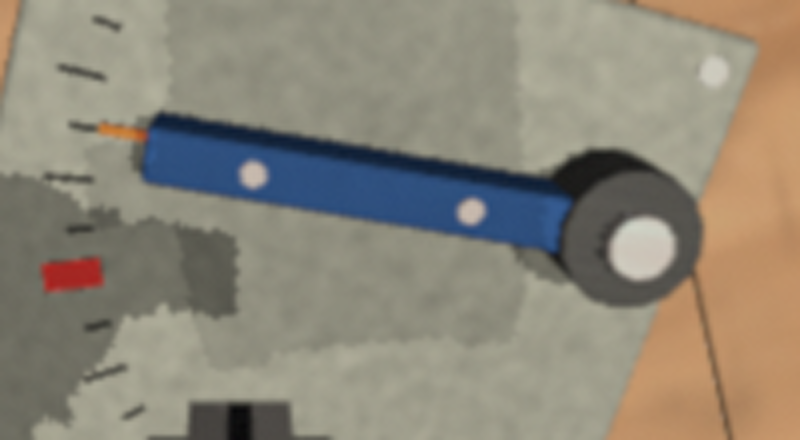

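```bash
cat >> h.py <<'E'
def meas(m,crop0,k,hub,tip,inner,outer=None,hz=.052):
    g=lambda c,z:at_z(m,[[crop0[0]+(c[0]+.5)/k-.5,crop0[1]+(c[1]+.5)/k-.5]],[z])[0][:2]
    H=g(hub,hz);T=g(tip,.013);I=g(inner,.013); a=lambda v:(np.hypot(*v),np.degrees(np.arctan2(v[1],v[0])))
    print("hub",H,"tip",T,a(T-H),"inner",I,a(I-H),"dist",np.hypot(*(T-I)))
    if outer is not None: O=g(outer,.013); print("outer",a(O-H))
E
python3 - <<'E'
from h import *
m=dict(np.load("pics/w1.npz"))
meas(m,(260,140),4,(632,238),(99,129),(102,272),(44,278))
meas(m,(260,140),4,(642,248),(99,129),(102,272),(44,278),.054)
E
```

```text
hub [ 0.48211613 -0.05465288] tip [ 0.41649675 -0.18549105] (np.float64(0.14637120223832908), np.float64(-116.63517715503012)) inner [ 0.45779944 -0.19959529] (np.float64(0.14696803470475983), np.float64(-99.523703380887)) dist 0.043644493684489305
outer (np.float64(0.1646725309755416), np.float64(-99.77917262585699))
hub [ 0.48486542 -0.05321965] tip [ 0.41649675 -0.18549105] (np.float64(0.14889592646136132), np.float64(-117.33361727550344)) inner [ 0.45779944 -0.19959529] (np.float64(0.1488569585089432), np.float64(-100.47610379539597)) dist 0.043644493684489305
outer (np.float64(0.166570157331469), np.float64(-100.62741187760967))
```

```bash
sed -i 's/^HUB=.*/HUB=np.array([.4847,-.0535])/' h.py; cat >> h.py <<'E'
def go(phi,r,s,z,lean=0,feed=.08,dyaw=0):
    env.movel(fpos(phi,r,s,z).tolist(),ori(phi+np.pi+dyaw,lean).as_rotvec().tolist(),feed)
def st(): print("t",round(sensors.read_t(),2),"F",np.round(sensors.read_contact_force(),2),"p",np.round(sensors.read_tool_pos(),4))
E
python3 - <<'E'
from h import *
D=np.radians
env.movep(fpos(D(-117),.108,-.034,.08).tolist(),ori(D(63)).as_rotvec().tolist())
go(D(-117),.108,-.034,.025,feed=.12); st()
for a in (-117,-114,-111,-108,-105,-102.3):
    go(D(a),.108,-.019,.025,feed=.05); st()
    if np.linalg.norm(sensors.read_contact_force())>25: print("stop"); break
go(D(a),.108,-.036,.025); st()
go(D(a),.108,-.036,.12,feed=.15)
m=camera_model("wrist"); p,d=capture("wrist"); save("pics/w2.png",p); np.savez("pics/w2.npz",d=d,**m); st()
cv2.imwrite("pics/w2v.png",cv2.resize(cv2.cvtColor(p,cv2.COLOR_RGB2BGR),(800,500)))
E
```

```text
t 6.11 F [-0.48 -0.32 -0.55] p [ 0.4063 -0.1346  0.0259]
t 6.56 F [-0.5  -0.13  0.33] p [ 0.4195 -0.1414  0.0252]
t 6.83 F [-3.51  2.14  0.83] p [ 0.4227 -0.1441  0.0249]
t 7.09 F [-3.57  2.8   2.06] p [ 0.4272 -0.1471  0.0248]
t 7.36 F [-4.63  2.11  1.98] p [ 0.4323 -0.1501  0.0248]
t 7.62 F [-3.93  1.67  1.49] p [ 0.4376 -0.1528  0.0248]
t 7.88 F [-4.16  1.61  0.08] p [ 0.4423 -0.155   0.0248]
t 8.24 F [ 0.59  0.03 -0.41] p [ 0.4273 -0.1516  0.0252]
t 9.07 F [ 0.31  0.46 -0.14] p [ 0.4261 -0.1512  0.1192]
```

View pics/w2v.png

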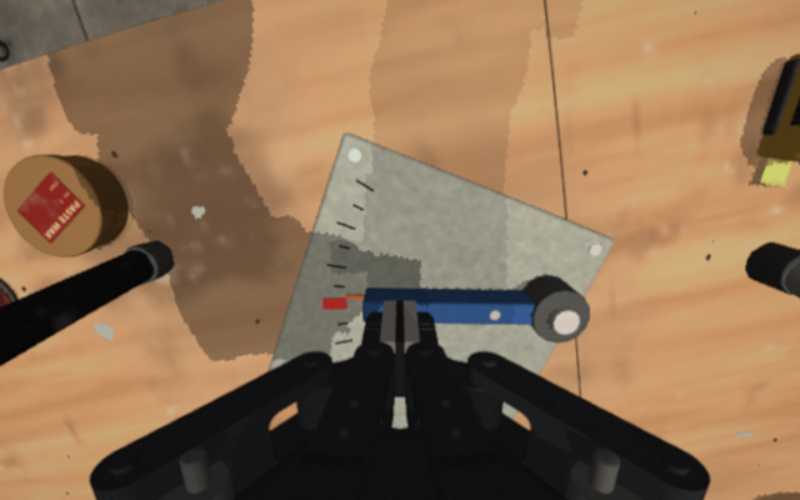

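Viewed at 1.25x, the pointer tip is at about (346,296) and the tab's inner edge at (347,303), so the fence is slightly short. I'll measure that by colour.

```bash
cat >> h.py <<'E'
def marks(p,m):
    hsv=cv2.cvtColor(p,cv2.COLOR_RGB2HSV).astype(int); h,s,v=hsv[...,0],hsv[...,1],hsv[...,2]
    red=((h<6)|(h>172))&(s>140)&(v>70); ora=(h>=6)&(h<18)&(s>140)&(v>90)
    vv,uu=np.mgrid[:p.shape[0],:p.shape[1]]; q=at_z(m,np.c_[uu.ravel(),vv.ravel()],.013).reshape(*p.shape[:2],3)
    rr=np.hypot(q[...,0]-HUB[0],q[...,1]-HUB[1]); an=np.degrees(np.arctan2(q[...,1]-HUB[1],q[...,0]-HUB[0]))
    for n,k in (("red",red&(rr>.14)&(rr<.18)),("orange",ora&(rr>.128)&(rr<.16)&(abs(an+109)<14))):
        print(n,k.sum(),"ang",an[k].mean(),an[k].min(),an[k].max(),"r",rr[k].min() if k.any() else 0,rr[k].max() if k.any() else 0)
E
python3 - <<'E'
from h import *
for n in ("w1","w2"):
    p=cv2.cvtColor(cv2.imread(f"pics/{n}.png"),cv2.COLOR_BGR2RGB); marks(p,dict(np.load(f"pics/{n}.npz")))
m=dict(np.load("pics/w2.npz")); meas(m,(0,0),1.25,(562,316),(346,296.5),(347,303.3),(323,304))
E
```

```text
red 96 ang -100.58322389601487 -102.1383470475998 -98.96580901459583 r 0.14900164557945755 0.16625690831573223
orange 25 ang -117.47555609834107 -118.01281747881475 -116.96264669687247 r 0.136019006213716 0.14798873047644678
red 151 ang -100.6381759301656 -102.2942293417522 -99.14237177142765 r 0.14924884287984455 0.1666819438969424
orange 46 ang -102.66205219168064 -103.15518531821833 -101.87049290513215 r 0.13597565606023138 0.1491994525091641
hub [ 0.48041219 -0.05527892] tip [ 0.45218216 -0.19839848] (np.float64(0.14587715280606534), np.float64(-101.15823228010133)) inner [ 0.45773553 -0.19908616] (np.float64(0.14558417903121706), np.float64(-98.96106200475333)) dist 0.005595788032097686
outer (np.float64(0.163822731673142), np.float64(-99.12154032928501))
```

```bash
python3 - <<'E'
from h import *
D=np.radians
go(D(-102.5),.108,-.036,.025,feed=.2)
go(D(-102.5),.108,-.021,.025,feed=.08)
go(D(-100.25),.108,-.019,.025,feed=.05); st()
go(D(-100.25),.108,-.036,.025,feed=.1)
go(D(-100.25),.108,-.036,.13,feed=.25)
p,d=capture("wrist"); m=camera_model("wrist"); marks(p,m); st()
p,d=capture("top"); m=camera_model("top"); save("pics/top1.png",p); marks(p,m)
# block
vv,uu=np.mgrid[:400,:640]; q=at_z(m,np.c_[uu.ravel(),vv.ravel()],.036).reshape(400,640,3)
box=(abs(q[...,0]-.556)<.04)&(abs(q[...,1]+.14)<.05)
p0=cv2.cvtColor(cv2.imread("pics/top0.png"),cv2.COLOR_BGR2RGB)
for im in (p0,p):
    g=im.min(2).astype(int); print(np.percentile(g[box],[5,50,90,99]))
    k=(g>np.percentile(g[box],50)+18)&box; n,l,s,c=cv2.connectedComponentsWithStats(k.astype(np.uint8)); b=1+np.argmax(s[1:,4])
    hull=cv2.minAreaRect((q[l==b][:,:2]*1000).astype(np.float32)); print(s[b],hull,q[l==b].mean(0))
for l in (-.15,-.2):
  o=ori(D(82),l); ax=o.apply([0,0,-1])
  for P in ([.554,-.14,.012]+.07*ax,np.array([.554,-.14,.012])):
    print(l,np.round(P,3),env.inverse_kinematics(P.tolist(),o.as_rotvec().tolist()))
  print(env.inverse_kinematics(fpos(D(-100.6),.085,.0385,.012).tolist(),ori(D(79.4),l).as_rotvec().tolist()))
E
```

```text
t 10.32 F [-3.79  0.13  3.26] p [ 0.4461 -0.1564  0.0252]
red 157 ang -101.08041947741565 -102.76093120092277 -99.5698600360694 r 0.14871486023999897 0.16631071243213896
orange 50 ang -101.12611503246244 -101.99154821273414 -100.37708974158795 r 0.13594917946274906 0.1486685129147976
t 11.25 F [-0.37 -0.77 -0.52] p [ 0.4303 -0.1534  0.1299]h.py:38: RuntimeWarning: Mean of empty slice.
  print(n,k.sum(),"ang",an[k].mean(),an[k].min(),an[k].max(),"r",rr[k].min() if k.any() else 0,rr[k].max() if k.any() else 0)
  ret = ret.dtype.type(ret / rcount)
Traceback (most recent call last):
  File "h.py", line 38, in marks
    print(n,k.sum(),"ang",an[k].mean(),an[k].min(),an[k].max(),"r",rr[k].min() if k.any() else 0,rr[k].max() if k.any() else 0)
                                       ~~~~~~~~~^^
ValueError: zero-size array to reduction operation minimum which has no identity
```

The fence now reads on the mark, within about 0.1°. Next, the block pose and whether the arm can reach it.

```bash
python3 - <<'E'
from h import *
D=np.radians; np.set_printoptions(precision=3,suppress=True)
m=camera_model("top")
vv,uu=np.mgrid[:400,:640]; q=at_z(m,np.c_[uu.ravel(),vv.ravel()],.036).reshape(400,640,3)
box=(abs(q[...,0]-.556)<.04)&(abs(q[...,1]+.14)<.05)
for n in ("top0","top1"):
    g=cv2.imread(f"pics/{n}.png").min(2).astype(int); t=np.percentile(g[box],[5,50,90,99]); print(t)
    k=(g>(t[1]+t[3])/2)&box; n,l,s,c=cv2.connectedComponentsWithStats(k.astype(np.uint8)); b=1+np.argmax(s[1:,4])
    print(s[b],cv2.minAreaRect((q[l==b][:,:2]*1000).astype(np.float32)),q[l==b].mean(0))
f=lambda x: None if x is None else np.array(x)
for l in (-.15,-.2):
  o=ori(D(82),l); ax=o.apply([0,0,-1])
  for P in ([.554,-.14,.012]+.07*ax,np.array([.554,-.14,.012])):
    print(l,np.round(P,3),f(env.inverse_kinematics(P.tolist(),o.as_rotvec().tolist())))
  print(f(env.inverse_kinematics(fpos(D(-100.6),.085,.0385,.012).tolist(),ori(D(79.4),l).as_rotvec().tolist())))
E
```

```text
[ 82. 100. 134. 142.]
[346 160  20   9 140] ((559.8881225585938, -139.16493225097656), (57.34953689575195, 22.869413375854492), 83.99674987792969) [ 0.56  -0.139  0.036]
[ 52.  82. 111. 148.]
[346 159  10   9  79] ((563.0446166992188, -124.47566986083984), (24.05477523803711, 26.36002540588379), 0.08221913874149323) [ 0.563 -0.124  0.036]
-0.15 [ 0.544 -0.139  0.081] [ 0.249  0.536 -0.117  2.051  0.145  0.411  1.456]
-0.15 [ 0.554 -0.14   0.012] [ 0.222  0.663 -0.081  2.072  0.181  0.262  1.422]
[ 0.223  0.632 -0.051  2.186  0.173  0.177  1.402]
-0.2 [ 0.54  -0.138  0.081] [ 0.242  0.521 -0.103  2.106  0.153  0.32   1.448]
-0.2 [ 0.554 -0.14   0.012] [ 0.301  0.659 -0.196  2.116  0.591  0.209  1.019]
[ 0.475  0.649 -0.421  2.224  1.187  0.276  0.397]
```

```bash
python3 - <<'E'
from h import *
D=np.radians; np.set_printoptions(precision=3,suppress=True)
L=-.12; o=ori(D(84),L); ax=o.apply([0,0,-1]); G=np.array([.556,-.1393,.012])
e=env.inverse_kinematics(fpos(D(-100.6),.085,.0385,.012).tolist(),ori(D(79.4),L).as_rotvec().tolist()); print(e)
effector.open_jaws(); st()
env.movep((G+.09*ax).tolist(),o.as_rotvec().tolist()); st()
env.movel(G.tolist(),None,.12); st(); print(sensors.read_joint_pos())
effector.grab(20); st(); print(sensors.read_gripper_width(),sensors.read_finger_force())
p,d=capture("wrist"); save("pics/w3.png",p)
p,d=capture("scene"); save("pics/s3.png",p)
a=cv2.imread("pics/w3.png")[60:400,120:520]; b=cv2.imread("pics/s3.png")[120:290,240:440]
cv2.imwrite("pics/v3.png",np.hstack([a,cv2.resize(b,(400,340),interpolation=cv2.INTER_CUBIC)]))
E
```

```text
[ 0.232  0.636 -0.065  2.158  0.17   0.232  1.405]
t 12.08 F [ 1.14 -0.19  0.13] p [ 0.43  -0.153  0.13 ]
t 12.62 F [0.03 0.23 0.36] p [ 0.545 -0.138  0.101]
t 13.53 F [-0.52 -0.58  0.98] p [ 0.556 -0.14   0.013]
[ 0.232  0.67  -0.096  2.038  0.17   0.319  1.468]
t 13.88 F [-2.    0.43  6.61] p [ 0.556 -0.139  0.013]
0.059598455962290235 21.171101331710815
```

View pics/v3.png

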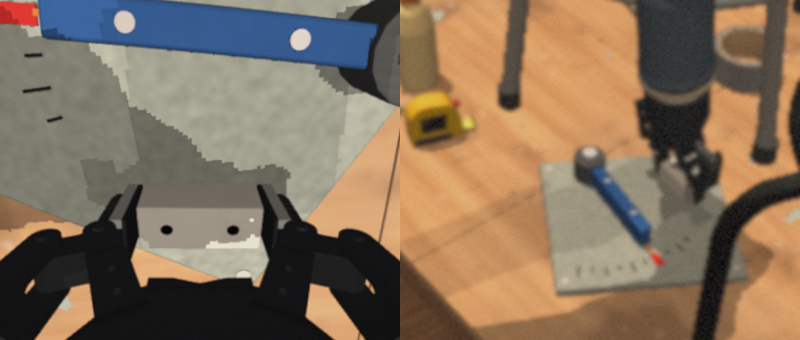

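The left half shows the block held by its ends, with holes at (167,230) and (233,230). The pointer is touching the red tab. Now I'll drag it next to the fence, release it and push it on with shut fingers.

```bash
python3 - <<'E'
from h import *
D=np.radians; np.set_printoptions(precision=3,suppress=True)
P=D(-100.6)
go(P,.085,.0285,.0125,lean=-.12,feed=.06); st(); print(sensors.read_gripper_width())
effector.open_jaws(); st()
go(P,.085,.0285,.10,lean=-.12,feed=.2)
effector.grab(20)
go(P,.085,.064,.09,feed=.2); st()
p,d=capture("wrist"); m=camera_model("wrist"); save("pics/w4.png",p); marks(p,m)
p,d=capture("top"); save("pics/t4.png",p)
a=cv2.imread("pics/w4.png")[60:400,120:520]; b=cv2.imread("pics/t4.png")[145:230,300:400]
cv2.imwrite("pics/v4.png",np.hstack([a,cv2.resize(b,(400,340),interpolation=cv2.INTER_CUBIC)]))
E
```

```text
t 15.11 F [1.13 1.21 8.68] p [ 0.497 -0.142  0.013]
0.05981310919815558
t 15.49 F [ 0.13 -0.7   0.37] p [ 0.496 -0.142  0.012]
t 17.18 F [-0.33  0.14 -0.92] p [ 0.533 -0.149  0.089]
red 272 ang -101.05428368809409 -102.57871286978414 -99.53856209421507 r 0.14932956009817772 0.16672548698089262
orange 47 ang -101.44693648097382 -102.04060220491311 -100.92819733454108 r 0.1412199328238939 0.15024903819014224
```

View pics/v4.png

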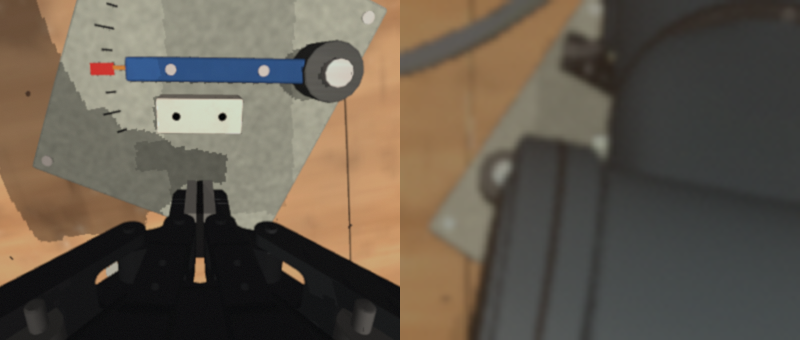

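The pointer is on the red tab at (113,68). The block, at (199,116), is parallel to the fence with a gap of about 12 mm. Now the push from behind.

```bash
python3 - <<'E'
from h import *
D=np.radians; P=D(-100.6)
n=np.array([-np.sin(P),np.cos(P)])  # towards block side
def push(): return float(sensors.read_contact_force()[:2]@n)
go(P,.085,.064,.023,feed=.15); st(); env.wait(.1)
f0=np.mean([push() for _ in range(5)])
s=.048; go(P,.085,s,.023,feed=.05); print(round(s,4),push()-f0)
while s>.037:
    s-=.0005; go(P,.085,s,.023,feed=.02); env.wait(.04); f=np.mean([push() for _ in range(3)])-f0; print(round(s,4),round(f,2))
    if f>3: break
env.wait(.25); print("hold",push()-f0); st()
go(P,.085,s+.02,.023,feed=.08)
go(P,.085,s+.02,.12,feed=.2); st()
p,d=capture("wrist"); m=camera_model("wrist"); save("pics/w5.png",p); marks(p,m)
cv2.imwrite("pics/v5.png",cv2.resize(cv2.imread("pics/w5.png")[80:320,180:420],None,fx=2.5,fy=2.5,interpolation=cv2.INTER_CUBIC))
E
```

```text
t 17.88 F [0.61 0.07 0.21] p [ 0.5319 -0.1488  0.0235]
0.048 0.2708807699248449
0.0475 1.14
0.047 -0.23
0.0465 0.21
0.046 0.62
0.0455 1.5
0.045 1.41
0.0445 0.67
0.044 2.82
0.0435 4.95
hold 6.087851800514805
t 21.32 F [ 5.47 -2.37 -0.98] p [ 0.5126 -0.1453  0.0232]
t 22.36 F [0.41 0.59 0.22] p [ 0.5307 -0.1486  0.1194]
red 200 ang -100.6383948057278 -102.04592618398262 -99.21572064274848 r 0.14903785887398055 0.16620173886772777
orange 37 ang -101.10366748972545 -101.73744140760246 -100.47422426192621 r 0.14037612455907625 0.14976588918565054
```

View pics/v5.png

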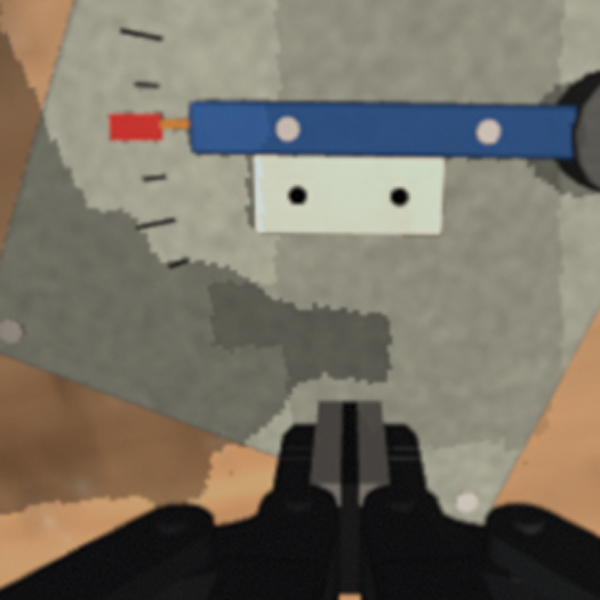

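The block sits flush against the fence (edges at y≈156) and the pointer is on the tab at (161,125), about 1 mm off. The gripper is clear, so I'm handing in.

```bash
python3 -c "
from workcell import env
print(env.sign_off())"
```

```text
the job is handed in; nothing more can be done
None
```

The fence is set with its pointer about 1 mm from the middle of the red mark, it held its angle under a check push of about 6 N, and the block lies flush against it; the arm never went near the bottle, tape measure or tin, and I handed the job in at about 22 s (no verdict was shown).

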